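# Load a sample holder under the analyser's spring clip

### The arm

A 6-joint arm with a two-finger parallel gripper is mounted at the origin on the work surface. World frame = base frame: x ahead of the robot, y to its left, z up, the work surface at z = 0. Lengths are in m, angles in rad, forces in N, time in s.
With the tool pointing down it reaches from about 0.35 to 0.975 m from the base axis. Payload 4.9 kg.
Tool frame: the origin (TCP) lies midway between the tips of the shut fingers; the grasp point (between the pads) lies manip.grip_depth behind it (manip.grip_depth is the distance from the TCP to the grasp point, in m); z points along the fingers, x is the direction in which the jaws open and shut, and the axes are right-handed (so a half turn about z gives the same grasp; the last joint's range is limited). The gripper opens to 85 mm and grips with 20 to 120 N. Pads are 22 mm wide; open, the fingers measure 114 mm over their backs; the gripper's body (76 mm by 85 mm) begins 54 mm behind the grasp point. The pads swing forward as they close: fully open they stand 13 mm farther back than shut.
Start: joints at [-1.377, 0.053, 1.613, -0, 1.476, -0.119], TCP at [0.192, -0.595, 0.231] pointing down, gripper open.
Joint ranges: [-3.01, 3.01], [-1.01, 2.22], [0.06, 2.58], [-1.02, 4.17], [0.09, 2.62], [-3.14, 3.14]. Speed limits (rad/s): [2.57, 2.57, 3.14, 3.14, 3.14, 3.14].

### API

Orientations are given as a unit quaternion [w, x, y, z].
In Python, from plant import state, grab_frame, ticket, manip gives the robot as it stands.
- The arm moves only by the tool carry_out, never from a script. Its argument "moves" is a list that holds one entry, the list of rows, each a list of 7 numbers: the turn, a rotation vector about the tool's x, y, z each as a share of 5 degrees, from -1 to 1, then the shift along the tool's x, y, z each as a share of 0.04 m, from -1 to 1, then the gripper command: -1 is shut, 1 is fully open, values between are in proportion. A call has 1 to 8 rows; each row shifts and turns the commanded pose from where the row before left it, along the tool's axes as they then stand; what a row does not reach is not made up. A row lasts 1/12 s, in which the tool goes at most 41.7 mm and 7.16 degrees, less where a joint would pass 70% of its speed; a pose out of reach is approached as far as the arm can. A call with a number of a shift or a turn outside -1 to 1 is refused whole. A call with a gripper value outside its range is refused whole. The fingers move at their own pace and stop on an object; the grip force is fixed at half the most. Time passes only in rows, so rows that do not move let the fingers close. It gives the time, the measured TCP pose, the force and the opening at its end, in the units of the state.
- state(): the state, without advancing time (a new reading comes with each control period).
- grab_frame(name): name is "side" or "top" or "wrist"; returns a dict with "frame" (480x640x3 uint8, red, green, blue), "z_map" (480x640 float32, m along the optical axis (not along the pixel's ray), 0 where there is no reading), "K" (3x3 intrinsics, pixels), "k1" (the pictures are not rectified: a ray, as slopes to the right and down, at radius r is drawn at 1 + k1 r^2 times it, then the intrinsics apply), "world_from_camera" (4x4, takes a point from camera to world coordinates); the wrist camera has in their place "hand_eye" (4x4, takes a point from camera to tool coordinates, whose origin is the TCP and whose axes are the tool frame's). Camera axes: x right, y down, z forward; pixel columns grow to the right and rows downward; lengths in m; the calibration is good to about 2 mm. A picture is of the moment at which its call begins: read the wrist's pose just before it.
- ticket.job_done(): hands the job in, once; it reports no verdict.
The state is a dict: "time": time; "joint_pos": joint angles; "joint_vel": joint speeds; "joint_efforts": joint torques, N m; "tool_pos": TCP position; "tool_rot": TCP orientation; "contact_force": force on the tool from outside, world axes, zero at the start; "ft_torque": the same for the moment, N m; "gripper_width": opening from 0.0 (shut) to 1.0 (fully open).
Only numpy, scipy, OpenCV 4.12 (cv2) and the standard library are available. Lean on these libraries where they do the work, as an engineer would, in place of code of your own. Each camera call takes 0.05 s, during which the arm holds its last target.

### The job

Press the blue paddle of the analyser's spring clip down with one fingertip and keep it down while the other finger pushes the red sample holder along its channel, under the raised jaw, until its front is home against the end stop. Then let the paddle up so that the jaw clamps the holder, and move clear. Only touch and push: do not lift or tip the holder, and leave the white bottle and the two jars where they stand.

Things in the scene. Friction and masses are not known exactly. Their poses are not given: they have to be found in the camera images.
- stage: Fixed sample stage of a small analyser: cream base 185 x 140 x 10 mm, aluminium bed (top = channel floor, 22 mm above the bench, x = -105 to 65 mm), low cream console 44 mm high at y = -50 to -160 mm. Origin on the bench under the channel's centre line; +x = the way the holder is pushed, +y = from the channel to the clip's paddle, z up. The lengths below are in this frame.
- stop_face (a point): Centre of the face of the dark end stop (x = +55 mm, 10 mm high), 3 mm above the channel floor: where the middle of the holder's front edge comes when home. The channel runs along x at y = 0 between dark rails 5 mm high, inner faces at y = +/-27 mm, from x = -65 to 50 mm; behind that the bed is open and flat.
- rod (a point): Middle of the clip's pivot rod (10 mm thick), which runs along x at y = +40 mm, 36 mm above the bench, between posts at x = -106 and +50 mm that reach 44 mm above the bench. It lies between channel and paddle.
- jaw_mouth (a point): Point on the channel floor under the rear end of the clip's jaw (x = +22, y = +11 mm), where the holder's front goes in. The jaw's nose covers x = 22 to 40, y = 8 to 14 mm; its arm crosses from the rod above the rail. Shut, the nose is 1.5 mm above the channel floor and blocks the holder; with the paddle fully down, about 10 mm above.
- clip (a joint): Angle of the spring clip, a rocker on the rod: 0 shut (its start), 0.34 rad with the paddle fully down on its stop, about 0.16 with the jaw resting on the holder. A spring shuts it: at the middle of the paddle it takes about 4 N to start and 6 N to hold fully down. Above 0.20 the jaw clears the holder.
- paddle (a point): Middle of the upper face of the blue paddle, a flat plate 105 mm along x (-100 to +5 mm), 42 mm wide (y = 44 to 86 mm). Moves with the clip: shut, it slopes up away from the channel and this point is about 35 mm above the bench; fully down it is level, 26 mm above the bench (4 mm above the channel floor) all along x, so one fingertip can slide along it while the other is behind the holder.
- holder: Loose red sample holder with a yellow test coupon let into its top: a flat plate 60 mm long (its x), 50 mm wide (its y), 6 mm thick, with an upstanding lip across its rear end, 6 mm thick, 50 mm wide, its top 16 mm above the holder's underside. About 80 g. Origin at the centre of its underside; +x points to its front, along the push, z up. It lies on the channel floor between the rails, short of the jaw.
- holder_back (a point): Middle of the rear face of the holder's lip, the face to push, 8 mm above the holder's underside.
- holder_front (a point): Middle of the holder's front edge, 3 mm above the underside.
- bottle_a: White bottle with blue cap, 50 mm wide, 100 mm high, standing loose near the stage; leave it. Origin at the centre of its underside.
- bottle_b: White jar with blue lid, 50 mm wide, 85 mm high, standing loose; leave it. Origin at the centre of its underside.
- amber_jar: Amber jar with black lid, 44 mm wide, 70 mm high, standing loose; leave it. Origin at the centre of its underside.
Mind the look-alikes: they are no part of the job. What is shaped like the amber_jar but pink is not meant.

How it is judged:
By the outcome, as a careful person would: the job done as asked, in the order asked, and still so for the second after the job is handed in, with the robot touching nothing.
It also fails if it takes over 50 s, if anything falls off the work surface, if the arm or the gripper's body presses on something with over 40 N, if the wrist force passes 120 N, or if a joint passes its speed limit or range.

## Working session

There is one attempt and no reset: what is moved stays moved. The work goes in short steps, Python scripts to look and compute and a tool call to move; the robot and the scene stay as the last step left them, time stands still between calls to the robot, and variables do not carry over. Pictures are saved under pics/ and viewed, and the job is handed in when it is done.

Besides the shell and the picture viewer there is one more tool, called after "Emit:" as name([rows], argument=value, ...), one row to a line, values as JSON. carry_out: Moves the arm, as the interface text tells. Shift numbers are shares of 0.04 m and turn numbers shares of 5 degrees, none past 1 either way. Its arguments: {"type":"object","properties":{"moves":{"type":"array"}},"required":["moves"]}

```bash
mkdir -p pics; ls; python3 - <<'E'
from plant import state, grab_frame, manip
import cv2,numpy as np
print(state()); print([ (k,getattr(manip,k)) for k in dir(manip) if k[0]!='_'])
for n in("side","top","wrist"):
    f=grab_frame(n); cv2.imwrite(f"pics/{n}0.png",f["frame"][:,:,::-1]); np.savez(f"pics/{n}0.npz",**f)
    print(n,f["K"],f["k1"],f.get("world_from_camera",f.get("hand_eye")))
E
```

```text
pics
{'time': 0.0, 'joint_pos': array([-1.37700658e+00,  5.33690991e-02,  1.61427393e+00,  3.69556046e-06,
        1.47599137e+00, -1.18995831e-01]), 'joint_vel': array([-0.00053803, -0.000907  , -0.00080682, -0.00062253, -0.00020875,
       -0.00142773]), 'joint_efforts': array([ 2.22028866e-03, -3.93675828e+01, -3.70179212e+01,  9.23398829e-05,
        7.01969329e-03,  5.51327048e-06]), 'tool_pos': array([ 0.19220407, -0.59406902,  0.23006741]), 'tool_rot': array([-6.95718671e-04,  8.08612561e-01, -5.88340620e-01, -7.47097796e-04]), 'contact_force': array([-0.51835577,  0.30517638,  0.43517117]), 'ft_torque': array([ 0.00649039, -0.01053983, -0.04591912]), 'gripper_width': 0.9984205890537464}
[('IKError', <class 'plant.IKError'>), ('grip_depth', 0.0187)]
side [[514.04922177   0.         319.18605768]
 [  0.         514.04922177 234.00088253]
 [  0.           0.           1.        ]] -0.035571441195929164 [[ 0.9942543  -0.03993612  0.09931513  0.55833623]
 [-0.10559932 -0.51784126  0.84893416 -0.73300444]
 [ 0.01752634 -0.85454405 -0.51908313  0.54365763]
 [ 0.          0.          0.          1.        ]]
top [[514.36509965   0.         317.19905228]
 [  0.         514.36509965 242.63704915]
 [  0.           0.           1.        ]] -0.03301272011700181 [[-0.0070308  -0.99512482  0.09837251  0.56678537]
 [-0.99997187  0.00673971 -0.00329104  0.04675202]
 [ 0.00261199 -0.09839288 -0.99514422  0.96114489]
 [ 0.          0.          0.          1.        ]]
wrist [[365.67418276   0.         315.76545065]
 [  0.         365.67418276 240.23579772]
 [  0.           0.           1.        ]] -0.05437087173111124 [[ 9.99999773e-01  6.15426861e-04  2.74031339e-04  5.47785795e-04]
 [-6.67810620e-04  9.59146515e-01  2.82909027e-01 -7.27637252e-02]
 [-8.87263892e-05 -2.82909146e-01  9.59146708e-01 -1.42957353e-01]
 [ 0.00000000e+00  0.00000000e+00  0.00000000e+00  1.00000000e+00]]
```

View pics/side0.png

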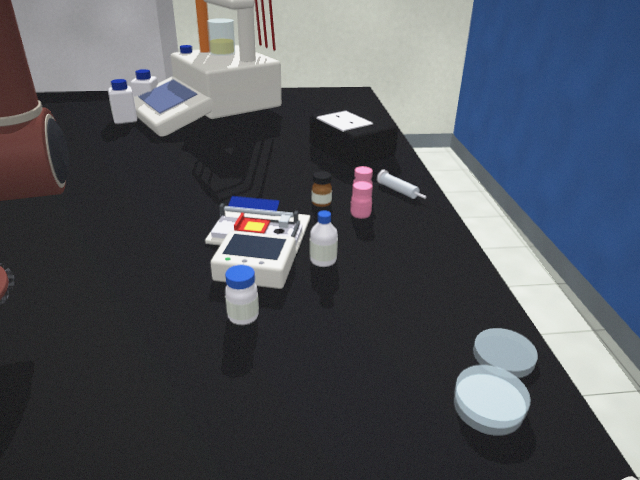

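View pics/top0.png

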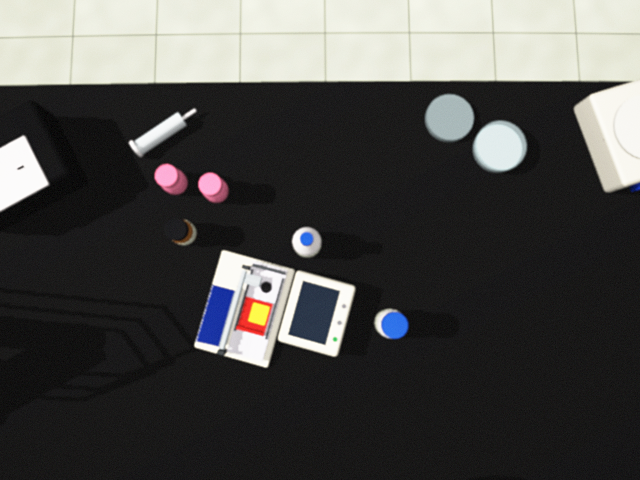

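```bash
cat > h.py <<'E'
import numpy as np,cv2
from scipy.spatial.transform import Rotation as R
def Tq(p,q):
    T=np.eye(4);T[:3,:3]=R.from_quat([q[1],q[2],q[3],q[0]]).as_matrix();T[:3,3]=p;return T
def ray(f,uv,T):
    K=f["K"];k=float(f["k1"]);uv=np.atleast_2d(np.array(uv,float))
    # drawn = s*(1+k1 r^2)
    s=cv2.undistortPoints(uv.reshape(-1,1,2),K,np.array([k,0,0,0])).reshape(-1,2)
    d=np.c_[s,np.ones(len(s))]
    return T[:3,3],d@T[:3,:3].T
def onz(f,uv,T,z):
    o,d=ray(f,uv,T);return o+d*((z-o[2])/d[:,2])[:,None]
def proj(f,P,T):
    c=(np.atleast_2d(P)-T[:3,3])@T[:3,:3]
    s=c[:,:2]/c[:,2:];r2=(s**2).sum(1,keepdims=True);s=s*(1+float(f["k1"])*r2)
    return s@f["K"][:2,:2].T+f["K"][:2,2]
E
python3 - <<'E'
import numpy as np,cv2
a=cv2.imread('pics/top0.png')[230:380,180:370];b=cv2.imread('pics/side0.png')[160:340,190:390]
cv2.imwrite('pics/c1.png',cv2.resize(a,None,fx=4,fy=4,interpolation=cv2.INTER_CUBIC))
cv2.imwrite('pics/c2.png',cv2.resize(b,None,fx=3.3,fy=3.3,interpolation=cv2.INTER_CUBIC))
E
```

```text
(no output)
```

View pics/c1.png

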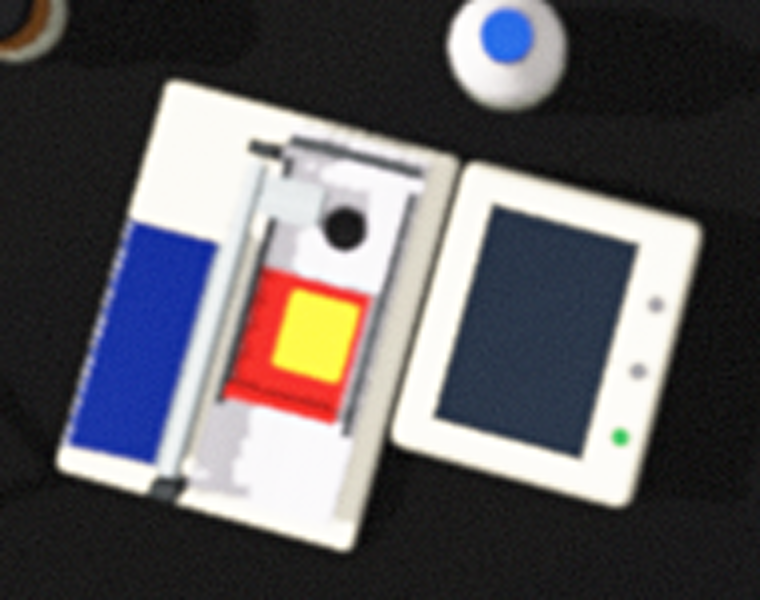

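View pics/c2.png

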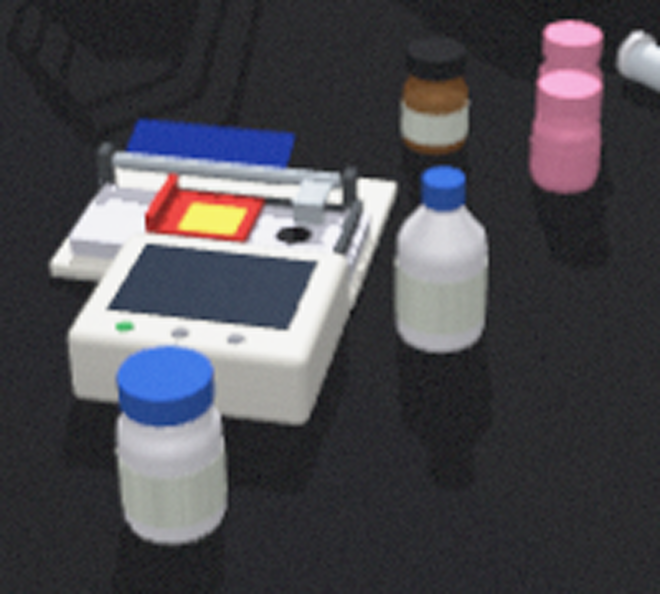

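```bash
cat > a.py <<'E'
from h import *
f=dict(np.load('pics/top0.npz'));T=f["world_from_camera"]
g=lambda p:np.array(p)/4+[180,230]
B=onz(f,g([(60,470),(168,80),(458,158),(350,550)]),T,.010)
print(B, np.linalg.norm(np.diff(B,axis=0),axis=1))
x=(B[1]-B[0]+B[2]-B[3])[:2];print('yaw',np.degrees(np.arctan2(x[1],x[0])))
# holder: red+yellow top z=.028 
m=cv2.imread('pics/top0.png');hsv=cv2.cvtColor(m,cv2.COLOR_BGR2HSV)
def mask(lo,hi):return cv2.inRange(hsv,np.array(lo),np.array(hi))
for n,mm,z in(('red',mask((0,150,120),(35,255,255)),.028),('yel',mask((22,150,150),(35,255,255)),.028),('blue',mask((110,150,60),(130,255,255)),.035)):
    mm[:230]=0;mm[:,:180]=0;mm[:,290:]=0;mm[380:]=0
    c=max(cv2.findContours(mm,0,2)[0],key=cv2.contourArea);r=cv2.minAreaRect(c);bx=onz(f,cv2.boxPoints(r),T,z)
    print(n,r,bx.mean(0),'\n',bx)
print('bottle',onz(f,[(306.5,239),(395,325),(180,230)],T,.09))
E
python3 a.py
```

```text
[[0.46989179 0.26811301 0.01      ]
 [0.64826793 0.22046267 0.01      ]
 [0.61118989 0.08592053 0.01      ]
 [0.43329311 0.13557157 0.01      ]] [0.18463099 0.13955777 0.18469567]
yaw -15.275479330595315
red ((253.56600952148438, 316.0188293457031), (28.29627227783203, 32.69180679321289), 15.945395469665527) [0.52720918 0.15908944 0.028     ] 
 [[0.506241   0.19152587 0.028     ]
 [0.56234959 0.17569525 0.028     ]
 [0.54809424 0.12653615 0.028     ]
 [0.49215187 0.1426005  0.028     ]]
yel ((258.4999694824219, 313.5000305175781), (16.895347595214844, 19.367835998535156), 15.945394515991211) [0.53160734 0.1502175  0.028     ] 
 [[0.51922116 0.16957618 0.028     ]
 [0.55246483 0.16014084 0.028     ]
 [0.54396428 0.13081712 0.028     ]
 [0.51077907 0.14033585 0.028     ]]
blue ((215.28878784179688, 315.4383850097656), (20.87999725341797, 57.07999801635742), 16.26020622253418) [0.52905833 0.2266815  0.035     ] 
 [[0.48576197 0.25840839 0.035     ]
 [0.58291428 0.23096156 0.035     ]
 [0.57223811 0.19481066 0.035     ]
 [0.47531897 0.22254537 0.035     ]]
bottle [[ 0.65924765  0.06204765  0.09      ]
 [ 0.51308375 -0.08575264  0.09      ]
 [ 0.67618859  0.27817577  0.09      ]]
```

Emit:
carry_out([
  [[0,0,0.95,0,0,0,1],[0,0,0.95,0,0,0,1],[0,0,0.95,0,0,0,1],[0,0,0.95,0,0,0,1],[0,0,0.95,0,0,0,1],[0,0,0.95,0,0,0,1],[0,0,0.95,0,0,0,1],[0,0,0,0,0,0,1]],
])

```text
time: 0.82
tool_pos: [0.1923, -0.5944, 0.2308]
tool_rot: [0.0, -0.606, 0.795, 0.0]
contact_force: [0.0, -0.2, 0.3]
gripper_width: 1.0
```

Emit:
carry_out([
  [[0,0,0,-0.95,-0.195,0.035,1],[0,0,0,-0.95,-0.195,0.035,1],[0,0,0,-0.95,-0.195,0.035,1],[0,0,0,-0.95,-0.195,0.035,1],[0,0,0,-0.95,-0.195,0.035,1],[0,0,0,-0.95,-0.195,0.035,1],[0,0,0,-0.95,-0.195,0.035,1],[0,0,0,-0.95,-0.195,0.035,1]],
])

```text
time: 1.48
tool_pos: [0.3332, -0.3161, 0.2199]
tool_rot: [0.0, -0.607, 0.795, -0.0]
contact_force: [0.7, -0.5, -0.7]
gripper_width: 0.997
```

Emit:
carry_out([
  [[0,0,0,-0.95,-0.195,0.035,1],[0,0,0,-0.95,-0.195,0.035,1],[0,0,0,-0.95,-0.195,0.035,1],[0,0,0,-0.95,-0.195,0.035,1],[0,0,0,-0.95,-0.195,0.035,1],[0,0,0,-0.95,-0.195,0.035,1],[0,0,0,-0.95,-0.195,0.035,1],[0,0,0,-0.95,-0.195,0.035,1]],
])

```text
time: 2.15
tool_pos: [0.4738, -0.0393, 0.2089]
tool_rot: [0.0, -0.608, 0.794, -0.0]
contact_force: [-0.3, -0.4, -0.9]
gripper_width: 0.999
```

Emit:
carry_out([
  [[0,0,0,-0.95,-0.195,0.035,0.3],[0,0,0,-0.95,-0.195,0.035,0.3],[0,0,0,-0.95,-0.195,0.035,0.3],[0,0,0,-0.95,-0.195,0.035,0.3],[0,0,0,-0.95,-0.195,0.035,0.3],[0,0,0,-0.95,-0.195,0.035,0.3],[0,0,0,0,0,0,0.3],[0,0,0,0,0,0,0.3]],
])

```text
time: 2.82
tool_pos: [0.5788, 0.1679, 0.1996]
tool_rot: [-0.001, -0.608, 0.794, 0.0]
contact_force: [-0.8, -1.0, -0.1]
gripper_width: 0.648
```

```bash
cat > snap.py <<'E'
import sys
from h import *
from plant import state,grab_frame
tag=sys.argv[1]
for n in sys.argv[2:]:
    s=state();f=grab_frame(n)
    T=f["world_from_camera"] if n!="wrist" else Tq(s["tool_pos"],s["tool_rot"])@f["hand_eye"]
    f["T"]=T;np.savez(f"pics/{n}{tag}.npz",**f);cv2.imwrite(f"pics/{n}{tag}.png",f["frame"][:,:,::-1])
print(s["time"],s["tool_pos"],s["tool_rot"],s["gripper_width"],s["contact_force"],s["joint_pos"])
E
python3 snap.py 1 top wrist
```

```text
2.8667 [0.57855665 0.16669012 0.19980576] [-7.36504920e-04 -6.07596325e-01  7.94245639e-01  1.66382461e-04] 0.6506374519893576 [ 0.16640236 -0.53138793  0.10144357] [ 1.57156243e-01  2.09447253e-02  1.69854966e+00 -4.12640475e-04
  1.42355220e+00  1.99274787e+00]
```

View pics/wrist1.png

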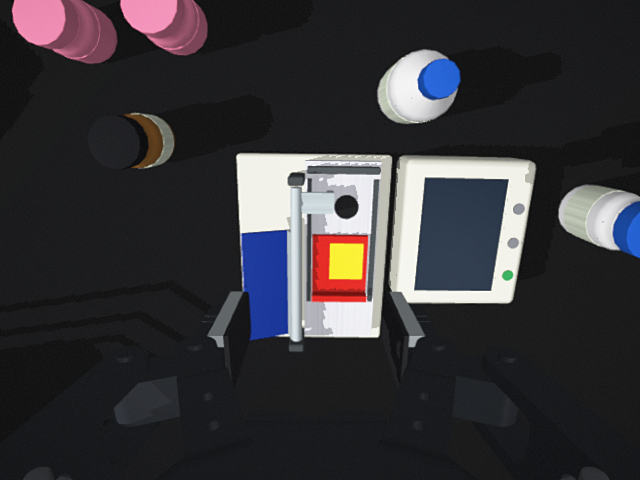

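```bash
python3 - <<'E'
import cv2
a=cv2.imread('pics/wrist1.png')
cv2.imwrite('pics/c3.png',cv2.resize(a[145:345,225:400],None,fx=3,fy=3,interpolation=cv2.INTER_CUBIC))
cv2.imwrite('pics/c4.png',cv2.resize(a[280:400,190:440],None,fx=3,fy=3,interpolation=cv2.INTER_CUBIC))
E
```

```text
(no output)
```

View pics/c3.png

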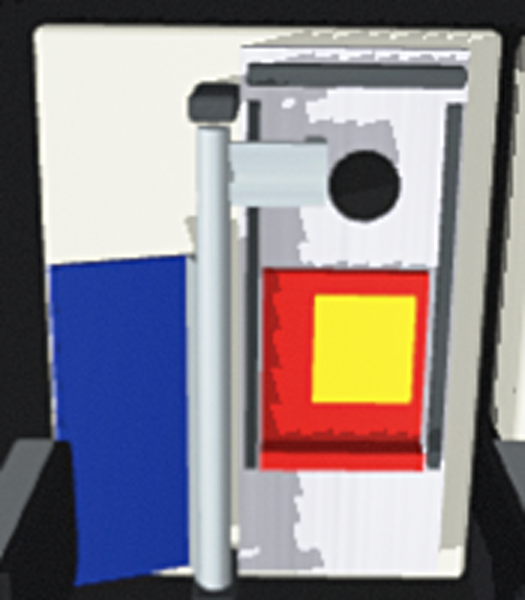

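View pics/c4.png

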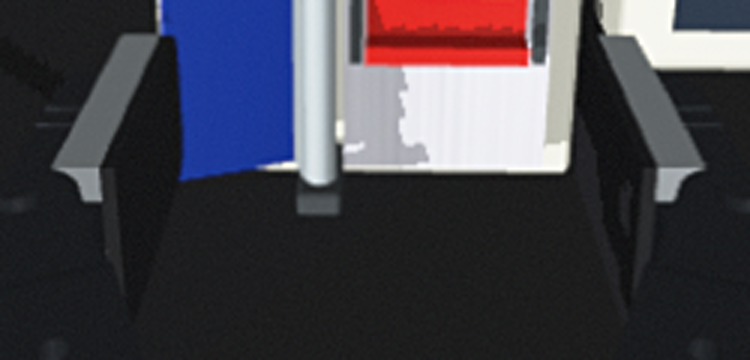

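```bash
cat > b.py <<'E'
from h import *
f=dict(np.load('pics/wrist1.npz'));T=f["T"]
g=lambda p:np.array(p,float)/3+[225,145]
it=[('baseTL',(37,28),.01),('baseTR',(500,33),.01),('baseBR',(464,576),.01),
('hFL',(263,267),.028),('hFR',(430,270),.028),('lipRL',(261,469),.038),('lipRR',(423,470),.038),
('railLrear',(251,468),.027),('railRrear',(433,468),.027),('stopL',(247,86),.032),('stopR',(467,88),.032),
('rodtop',(212,340),.041),('rodtopF',(213,130),.041),('rodtopR',(213,585),.041)]
P={n:onz(f,g(p),T,z)[0] for n,p,z in it}
d=P['baseTR']-P['baseBR'];d2=P['hFL']-P['lipRL'];d3=P['hFR']-P['lipRR'];d4=P['rodtopF']-P['rodtopR'];d5=P['baseTL']-P['baseTR']
for q in(d,d2,d3,d4,d5):print(np.degrees(np.arctan2(q[1],q[0])),np.linalg.norm(q))
yaw=np.radians(-15.4)
xs=np.array([np.cos(yaw),np.sin(yaw)]);ys=np.array([-xs[1],xs[0]])
print("stage-frame (about arbitrary world origin)")
for n in P:print(n,P[n].round(4),(P[n][:2]@xs).round(4),(P[n][:2]@ys).round(4))
E
python3 b.py
python3 - <<'E'
from h import *
f=dict(np.load('pics/wrist1.npz'));z=f["z_map"]
H=f["hand_eye"]
def tool(u,v):
    o,d=ray(f,[(u,v)],np.eye(4));return (H@np.r_[d[0]*z[v,u],1])[:3].round(4),z[v,u]
for uv in[(236,293),(233,294),(238,294),(243,293),(246,295),(229,300),(222,320),(215,332),(212,338),(392,294),(397,293),(400,300),(414,330),(236,291),(240,291)]:print(uv,tool(*uv))
T=f["T"]
E
```

```text
-15.62011774742537 0.1829898967623516
-15.77386505679989 0.062012687641764146
-16.051990973570526 0.06150832164685873
-16.033042858210898 0.14261782780139645
74.25554426601066 0.13770267854197202
stage-frame (about arbitrary world origin)
baseTL [0.6493 0.2197 0.01  ] 0.5676 0.3843
baseTR [0.6119 0.0872 0.01  ] 0.5668 0.2466
baseBR [0.4357 0.1365 0.01  ] 0.3838 0.2473
hFL [0.5654 0.1729 0.028 ] 0.4992 0.3168
hFR [0.5515 0.125  0.028 ] 0.4985 0.267
lipRL [0.5065 0.1895 0.038 ] 0.438 0.3172
lipRR [0.4932 0.1418 0.038 ] 0.4378 0.2677
railLrear [0.5025 0.194  0.027 ] 0.433 0.3205
railRrear [0.4874 0.1384 0.027 ] 0.4332 0.2629
stopL [0.6185 0.163  0.032 ] 0.553 0.3214
stopR [0.6019 0.1034 0.032 ] 0.5529 0.2595
rodtop [0.5515 0.192  0.041 ] 0.4807 0.3315
rodtopF [0.6103 0.1748 0.041 ] 0.5419 0.3306
rodtopR [0.4732 0.2142 0.041 ] 0.3993 0.3322
(236, 293) (array([-0.0317, -0.0116, -0.0095]), np.float32(0.14534798))
(233, 294) (array([-0.0329, -0.0112, -0.0097]), np.float32(0.14530052))
(238, 294) (array([-0.0307, -0.0117, -0.0106]), np.float32(0.14424038))
(243, 293) (array([-0.029 , -0.0115, -0.0092]), np.float32(0.14571284))
(246, 295) (array([-0.0278, -0.0106, -0.0092]), np.float32(0.14589788))
(229, 300) (array([-0.033 , -0.0117, -0.0161]), np.float32(0.1390133))
(222, 320) (array([-0.0318, -0.0119, -0.032 ]), np.float32(0.12371438))
(215, 332) (array([-0.0323, -0.0116, -0.0394]), np.float32(0.116686456))
(212, 338) (array([-0.0319, -0.0123, -0.044 ]), np.float32(0.11204571))
(392, 294) (array([ 0.0302, -0.0119, -0.0109]), np.float32(0.14398995))
(397, 293) (array([ 0.0324, -0.0119, -0.01  ]), np.float32(0.1447684))
(400, 300) (array([ 0.032 , -0.0123, -0.0172]), np.float32(0.13781516))
(414, 330) (array([ 0.032 , -0.0116, -0.0381]), np.float32(0.11795225))
(236, 291) (array([-0.0815,  0.0824,  0.1998]), np.float32(0.3727485))
(240, 291) (array([-0.0776,  0.0828,  0.2008]), np.float32(0.37381425))
```

```bash
cat > st.py <<'E'
from h import *
from plant import state
yaw=np.radians(-15.8);xs=np.array([np.cos(yaw),np.sin(yaw)]);ys=np.array([-xs[1],xs[0]])
y0=np.radians(-15.4);a=np.array([np.cos(y0),np.sin(y0)]);b=np.array([-a[1],a[0]])
# local points in world, fit: use stop & rails midpoints
stop=np.array([(.6185+.6019)/2,(.163+.1034)/2]);rail=np.array([(.5025+.4874)/2,(.194+.1384)/2])
O=(stop-55e-3*xs+rail+65e-3*xs)/2
def stg(p):p=np.array(p)[:2]-O;return p@xs*1e3,p@ys*1e3
if __name__=="__main__":
    print('O',O,'yaw chk',np.degrees(np.arctan2(*(stop-rail)[::-1])))
    s=state();q=s["tool_rot"];T=Tq(s["tool_pos"],q);ax=T[:3,0];az=T[:3,2]
    print('t',s["time"],'stage tcp mm',np.round(stg(s["tool_pos"]),1),'z',s["tool_pos"][2].round(4),'toolyaw',np.degrees(np.arctan2(-ax[0],ax[1])) ,'yaw_s-equivalent',np.degrees(np.arctan2(-ax[1],-ax[0]))-90,'tilt',az.round(4),'F stage',np.round([s["contact_force"][:2]@xs,s["contact_force"][:2]@ys,s["contact_force"][2]],2),'grip',s["gripper_width"])
    for n,p in dict(hFL=(.5654,.1729),hFR=(.5515,.125),lipL=(.5065,.1895),lipR=(.4932,.1418),rod=(.5515,.192),rf=(.6103,.1748),rr=(.4732,.2142),bTL=(.6493,.2197),bTR=(.6119,.0872),bBR=(.4357,.1365)).items():print(n,np.round(stg(p),1),end=' ')
E
python3 st.py
```

```text
O [0.55738609 0.1483386 ] yaw chk -15.978220749530472
t 2.9167 stage tcp mm [15.5 22.7] z 0.2001 toolyaw 164.743678458766 yaw_s-equivalent -15.256321541234001 tilt [-9.e-04 -5.e-04 -1.e+00] F stage [ 0.5   0.28 -0.38] grip 0.6481572135457073
hFL [ 1.  25.8] hFR [  0.7 -24.1] lipL [-60.2  25.8] lipR [-60.  -23.8] rod [-17.6  40.4] rf [43.7 39.9] rr [-98.9  40.5] bTL [69.  93.7] bTR [ 69.1 -44. ] bBR [-113.9  -44.5]
```

Emit:
carry_out([
  [[0,0,0.12,0,0,0,0.3],[0,0,0,-0.095,0.78,0,0.3],[0,0,0,-0.095,0.78,0,0.3],[0,0,0,-0.095,0.78,0,0.3],[0,0,0,0,0,0.9,0.3],[0,0,0,0,0,0.9,0.3],[0,0,0,0,0,0.9,0.3],[0,0,0,0,0,0.9,0.3]],
])

```text
time: 3.58
tool_pos: [0.492, 0.2019, 0.0562]
tool_rot: [0.001, -0.602, 0.799, -0.001]
contact_force: [-0.8, -0.1, -0.6]
gripper_width: 0.652
```

Emit:
carry_out([
  [[0,0,0,0,0,0,0.3],[0,0,0,0,0,0,0.3],[0,0,0,0,0,0,0.3]],
])

```text
time: 3.83
tool_pos: [0.4934, 0.2026, 0.0588]
tool_rot: [0.001, -0.602, 0.799, -0.001]
contact_force: [0.7, 0.1, 1.3]
gripper_width: 0.653
```

```bash
python3 snap.py 2 wrist side; python3 st.py|sed -n 2p; python3 -c "
import cv2
a=cv2.imread('pics/side2.png')[150:300,170:370]
cv2.imwrite('pics/c5.png',cv2.resize(a,None,fx=4,fy=4,interpolation=cv2.INTER_CUBIC))"
```

```text
3.8833 [0.49419961 0.2029903  0.05978043] [ 0.00240837 -0.60198239  0.79850511 -0.00099949] 0.6513645054996948 [-0.13115044  0.07490687  0.28225219] [2.50396279e-01 6.58395891e-03 1.96318758e+00 1.25546230e-05
 1.16660605e+00 2.10001610e+00]
t 3.9333 stage tcp mm [-75.5  35.6] z 0.06 toolyaw 164.0387238524138 yaw_s-equivalent -15.961276147586204 tilt [ 0.0057  0.0015 -1.    ] F stage [-0.18  0.11 -0.19] grip 0.6471311544650463
```

View pics/wrist2.png

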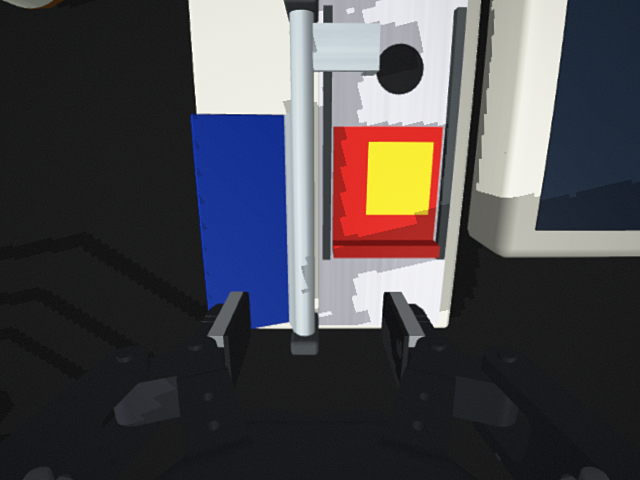

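View pics/c5.png

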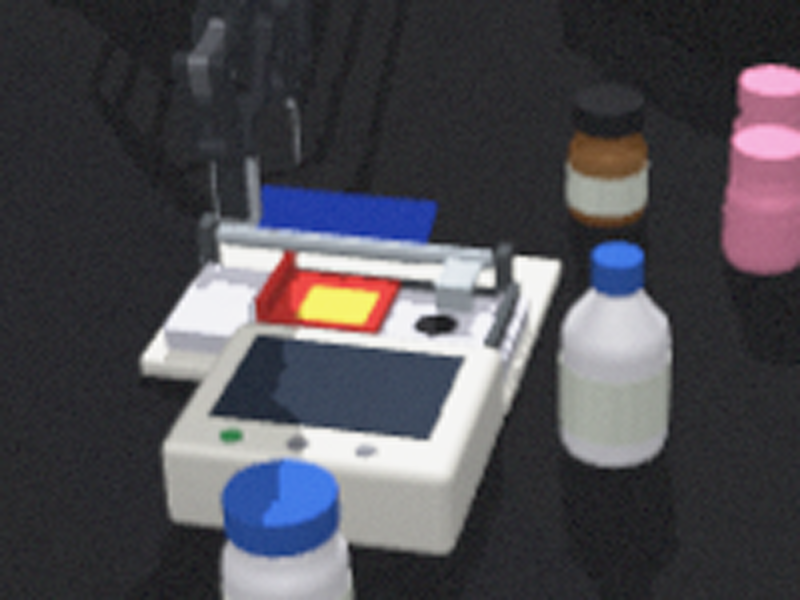

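Emit:
carry_out([
  [[0,0,0,0,0,0,0.3],[0,0,0,0,0,0,0.3],[0,0,0,0,0,0,0.3],[0,0,0,0,0,0,0.3]],
])

```text
time: 4.27
tool_pos: [0.4923, 0.203, 0.0572]
tool_rot: [0.001, -0.602, 0.798, -0.0]
contact_force: [-0.7, -0.2, 0.1]
gripper_width: 0.648
```

```bash
python3 st.py|sed -n 2p; python3 - <<'E'
from h import *;from st import stg
f=dict(np.load('pics/wrist2.npz'));T=f["T"]
for uv,z in[((333,127),.028),((443,127),.028),((333,257),.038),((439,257),.038),((326,259),.027),((449,259),.027),((301,200),.041)]:print(uv,np.round(stg(onz(f,[uv],T,z)[0]),1))
zm=f["z_map"];H=f["hand_eye"]
for u,v in[(236,293),(243,293),(246,293),(386,294),(392,294),(397,293)]:
    o,d=ray(f,[(u,v)],np.eye(4));p=(H@np.r_[d[0]*zm[v,u],1]);w=T@np.linalg.inv(H)@p;print(u,v,p[:3].round(4),np.round(stg(w),1),w[2])
E
```

```text
t 4.2667 stage tcp mm [-77.5  34.9] z 0.0572 toolyaw 164.07601308894533 yaw_s-equivalent -15.923986911054655 tilt [ 1.1e-03  3.0e-04 -1.0e+00] F stage [-0.63 -0.36  0.11] grip 0.6484396071328318
(333, 127) [-0.7 26.7]
(443, 127) [ -0.5 -23.9]
(333, 257) [-60.   26.5]
(439, 257) [-60.1 -24. ]
(326, 259) [-64.8  29.6]
(449, 259) [-65.  -33.1]
(301, 200) [-32.2  41.2]
236 293 [-0.0317 -0.0116 -0.0095] [-64.7  66.5] 0.0684318910570113
243 293 [-0.0291 -0.0113 -0.0089] [-64.9  63.8] 0.06778566287948308
246 293 [-0.0278 -0.0114 -0.009 ] [-64.9  62.6] 0.06793572402868991
386 294 [ 0.0278 -0.012  -0.0111] [-64.5   7. ] 0.06994058383205813
392 294 [ 0.0304 -0.0115 -0.0102] [-65.    4.4] 0.0689616657424669
397 293 [ 0.0323 -0.0121 -0.0103] [-64.4   2.5] 0.0691440817850255
```

Emit:
carry_out([
  [[0,0,0,0,0,0.2,0.3],[0,0,0,0,0,0.2,0.3],[0,0,0,0,0,0.15,0.3],[0,0,0,0,0,0.1,0.3],[0,0,0,0,0,0.1,0.3],[0,0,0,0,0,0,0.3],[0,0,0,0,0,0,0.3]],
])

```text
time: 4.85
tool_pos: [0.491, 0.2024, 0.0259]
tool_rot: [-0.002, -0.602, 0.798, 0.0]
contact_force: [-3.0, -3.3, 5.0]
gripper_width: 0.653
```

Emit:
carry_out([
  [[0,0,0,0,0,0.05,0.3],[0,0,0,0,0,0.05,0.3],[0,0,0,0,0,0.05,0.3],[0,0,0,0,0,0,0.3],[0,0,0,0,0,0,0.3]],
])

```text
time: 5.27
tool_pos: [0.4911, 0.2017, 0.0216]
tool_rot: [-0.003, -0.603, 0.798, -0.0]
contact_force: [-9.7, -7.6, 14.6]
gripper_width: 0.656
```

```bash
python3 snap.py 3 wrist side; python3 st.py|sed -n 2p; python3 -c "
import cv2
a=cv2.imread('pics/side3.png')[150:300,170:370]
cv2.imwrite('pics/c6.png',cv2.resize(a,None,fx=4,fy=4,interpolation=cv2.INTER_CUBIC))"
```

```text
5.3167 [0.49105248 0.20165184 0.02150656] [-2.63806188e-03 -6.02742583e-01  7.97931323e-01 -1.53634659e-04] 0.6464443099583278 [-8.37749313 -7.78623917 14.71907443] [ 0.25065262  0.06415312  1.97860646 -0.00259848  1.10358308  2.09954834]
t 5.3667 stage tcp mm [-78.3  33.2] z 0.0215 toolyaw 164.13200205041386 yaw_s-equivalent -15.867997949586169 tilt [-0.004  -0.0034 -1.    ] F stage [-5.42 -9.38 14.79] grip 0.6471072805075121
```

View pics/wrist3.png

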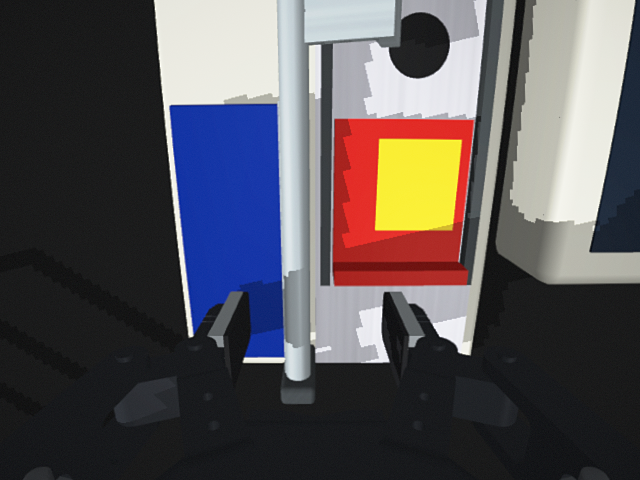

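View pics/c6.png

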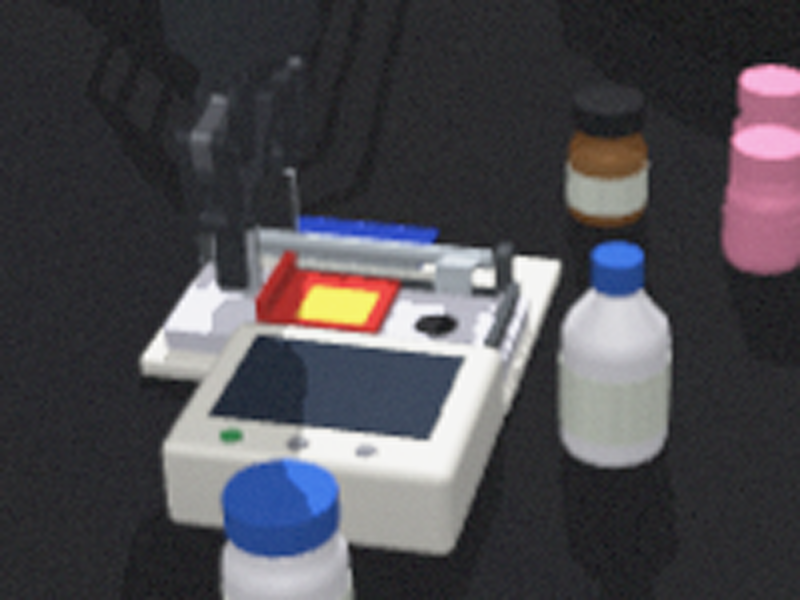

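```bash
python3 - <<'E'
from h import *;from st import stg
for k in('2','3'):
    f=dict(np.load(f'pics/wrist{k}.npz'));T=f["T"];zm=f["z_map"]
    def w(u,v):
        o,d=ray(f,[(u,v)],T);return o+d[0]*np.median(zm[v-2:v+3,u-2:u+3])
    for uv in ((205,150),(225,150),(245,150),(265,150),(280,150),(200,200),(240,200),(225,80),(335,305),(235,60),(340,60),(360,25),(350,20),(340,150)):
        p=w(*uv);print(k,uv,np.round(stg(p),1),(p[2]*1e3).round(1))
E
```

```text
2 (205, 150) [-10.2  82.5] 40.7
2 (225, 150) [-10.4  74.4] 37.8
2 (245, 150) [-10.5  66.1] 35.3
2 (265, 150) [-10.7  57.6] 31.9
2 (280, 150) [-10.9  51.1] 29.5
2 (200, 200) [-31.8  86.1] 42.1
2 (240, 200) [-32.9  69.4] 36.1
2 (225, 80) [22.2 79. ] 10.4
2 (335, 305) [-92.7  24.4] 22.4
2 (235, 60) [31.3 73.7] 10.2
2 (340, 60) [25.9 24.5] 38.0
2 (360, 25) [39.1 16.5] 38.3
2 (350, 20) [45.4 19.3] 22.3
2 (340, 150) [-11.   23.4] 28.2
3 (205, 150) [-11.2  74.1] 26.1
3 (225, 150) [-11.3  66.6] 26.3
3 (245, 150) [-11.3  59.2] 26.5
3 (265, 150) [-11.4  51.8] 26.2
3 (280, 150) [-10.8  45.2] 38.3
3 (200, 200) [-29.9  77.4] 26.4
3 (240, 200) [-29.9  62.1] 26.5
3 (225, 80) [14.9 68.6] 10.8
3 (335, 305) [-76.2  24.9] 22.4
3 (235, 60) [22.2 64.4] 10.4
3 (340, 60) [20.  24.4] 22.3
3 (360, 25) [25.6 20.2] 45.3
3 (350, 20) [27.1 23.1] 44.7
3 (340, 150) [-11.3  24.4] 28.6
```

Emit:
carry_out([
  [[0,0,0,0,0,-0.025,0.3],[0,0,0,0,-0.05,0,0.3],[0,0,0,0,-0.08,0,0.3],[0,0,0,0,-0.08,0,0.3],[0,0,0,0,-0.08,0,0.3],[0,0,0,0,-0.08,0,0.3],[0,0,0,0,-0.08,0,0.3],[0,0,0,0,0,0,0.3]],
])

```text
time: 6.03
tool_pos: [0.5089, 0.1986, 0.0218]
tool_rot: [-0.001, -0.602, 0.798, 0.001]
contact_force: [-4.2, 0.8, 7.1]
gripper_width: 0.651
```

```bash
python3 snap.py 4 wrist; python3 st.py|sed -n 2p; python3 - <<'E'
from h import *;from st import stg
f=dict(np.load(f'pics/wrist4.npz'));T=f["T"];zm=f["z_map"]
def w(u,v):
        o,d=ray(f,[(u,v)],T);return o+d[0]*np.median(zm[v-2:v+3,u-2:u+3])
for uv in ((205,200),(225,200),(245,200),(265,200),(380,40),(360,40)):
        p=w(*uv);print(uv,np.round(stg(p),1),(p[2]*1e3).round(1))
E
```

```text
6.0333 [0.50886816 0.19855619 0.02177597] [-5.39659061e-04 -6.02360245e-01  7.98223452e-01  1.07912888e-03] 0.6507824214668202 [-4.18783776  0.79082155  7.07184982] [2.34963307e-01 9.61301849e-02 1.94390250e+00 1.73216906e-03
 1.10341305e+00 2.08286362e+00]
t 6.0833 stage tcp mm [-60.4  35.1] z 0.0217 toolyaw 164.0777644530225 yaw_s-equivalent -15.922235546977518 tilt [-0.0018  0.0011 -1.    ] F stage [-4.37  0.74  6.1 ] grip 0.6458970526389898
(205, 200) [-12.   77.4] 26.4
(225, 200) [-12.   69.7] 26.6
(245, 200) [-12.  62.] 26.6
(265, 200) [-12.1  54.4] 26.3
(380, 40) [39.1 16. ] 47.2
(360, 40) [39.6 21.7] 44.9
```

View pics/wrist4.png

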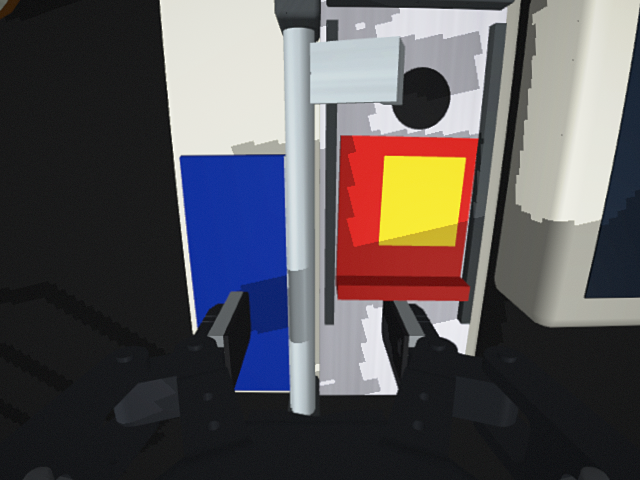

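Emit:
carry_out([
  [[0,0,0,0,-0.1,0.01,0.3],[0,0,0,0,-0.12,0,0.3],[0,0,0,0,-0.12,0,0.3],[0,0,0,0,-0.12,0,0.3],[0,0,0,0,-0.12,0,0.3],[0,0,0,0,-0.12,0,0.3],[0,0,0,0,-0.12,0,0.3],[0,0,0,0,-0.06,0,0.3]],
])

```text
time: 6.75
tool_pos: [0.5424, 0.1893, 0.0217]
tool_rot: [-0.001, -0.602, 0.798, 0.002]
contact_force: [-7.6, 2.0, 11.4]
gripper_width: 0.647
```

```bash
python3 snap.py 5 wrist; python3 st.py|sed -n 2p; python3 - <<'E'
from h import *;from st import stg
f=dict(np.load(f'pics/wrist5.npz'));T=f["T"];zm=f["z_map"]
def w(u,v):
        o,d=ray(f,[(u,v)],T);return o+d[0]*np.median(zm[v-2:v+3,u-2:u+3])
for uv in ((225,240),(245,240),(265,240)):
        p=w(*uv);print(uv,np.round(stg(p),1),(p[2]*1e3).round(1))
E
```

```text
6.75 [0.54241237 0.18928712 0.0217266 ] [-7.64423004e-04 -6.02441345e-01  7.98161056e-01  1.66421340e-03] 0.647017624339138 [-7.63979447  1.98546671 11.36695329] [0.20508386 0.15848163 1.8749271  0.00262914 1.11098971 2.05239134]
t 6.8 stage tcp mm [-25.2  35.3] z 0.0218 toolyaw 164.07915504292257 yaw_s-equivalent -15.920844957077435 tilt [-0.0026  0.0017 -1.    ] F stage [-6.08  0.78  7.81] grip 0.6472878691604004
(225, 240) [ 2.1 75.2] 10.6
(245, 240) [ 2.1 66.3] 10.6
(265, 240) [ 2.  57.6] 10.3
```

View pics/wrist5.png

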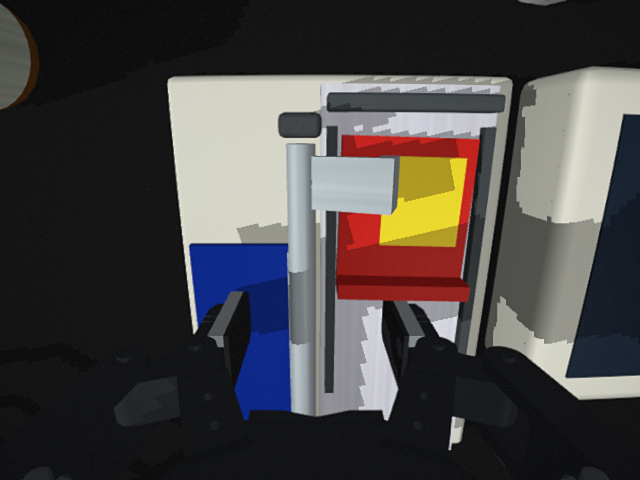

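Emit:
carry_out([
  [[0,0,0,0,-0.05,0,0.3],[0,0,0,0,-0.05,0,0.3],[0,0,0,0,-0.05,0,0.3],[0,0,0,0,0,0,0.3]],
])

```text
time: 7.13
tool_pos: [0.5482, 0.1876, 0.0218]
tool_rot: [-0.001, -0.602, 0.798, 0.002]
contact_force: [-6.2, 1.9, 9.5]
gripper_width: 0.649
```

Emit:
carry_out([
  [[0,0,0,0,-0.025,0,0.3],[0,0,0,0,0,0,0.3]],
])

```text
time: 7.3
tool_pos: [0.5486, 0.1876, 0.0218]
tool_rot: [-0.001, -0.602, 0.798, 0.002]
contact_force: [-8.7, 1.5, 10.4]
gripper_width: 0.65
```

```bash
python3 st.py|sed -n 2p
```

```text
t 7.3 stage tcp mm [-19.1  35.3] z 0.0218 toolyaw 164.09742339250812 yaw_s-equivalent -15.902576607491895 tilt [-0.0041  0.0019 -1.    ] F stage [-8.82 -0.96 10.36] grip 0.6501427966004535
```

Emit:
carry_out([
  [[0,0,0,0,-0.025,0,0.3],[0,0,0,0,-0.025,0,0.3],[0,0,0,0,0,0,0.3],[0,0,0,0,0,0,0.3]],
])

```text
time: 7.63
tool_pos: [0.5503, 0.187, 0.0218]
tool_rot: [-0.001, -0.602, 0.798, 0.002]
contact_force: [-8.8, 1.8, 11.6]
gripper_width: 0.649
```

```bash
python3 snap.py 6 wrist; python3 st.py|sed -n 2p; python3 -c "
import cv2
a=cv2.imread('pics/wrist6.png')[70:320,270:520]
cv2.imwrite('pics/c7.png',cv2.resize(a,None,fx=2.4,fy=2.4,interpolation=cv2.INTER_CUBIC))"
```

```text
7.6333 [0.55032274 0.18704996 0.02176159] [-0.00115941 -0.60240045  0.79819042  0.00209974] 0.6485171925724594 [-8.84545189  1.84315976 11.60462895] [0.19828645 0.17352349 1.85771338 0.00309693 1.11426736 2.04549397]
t 7.6833 stage tcp mm [-17.3  35.3] z 0.0218 toolyaw 164.07971365765042 yaw_s-equivalent -15.920286342349584 tilt [-0.0043  0.002  -1.    ] F stage [-8.89 -0.1   9.97] grip 0.6510536944783839
```

View pics/c7.png

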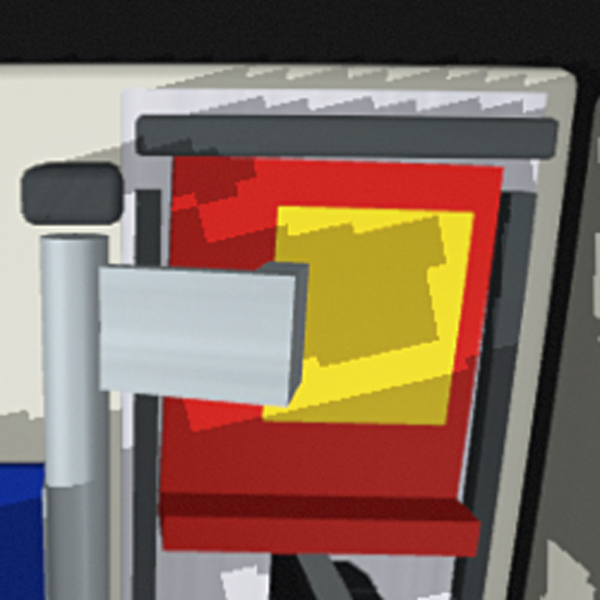

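Emit:
carry_out([
  [[0,0,0,0,-0.025,0,0.3],[0,0,0,0,-0.025,0,0.3],[0,0,0,0,0,0,0.3],[0,0,0,0,0,0,0.3]],
])

```text
time: 8.02
tool_pos: [0.5504, 0.187, 0.0217]
tool_rot: [-0.003, -0.602, 0.798, 0.004]
contact_force: [-15.3, 4.5, 16.0]
gripper_width: 0.647
```

```bash
python3 snap.py 7 wrist; python3 st.py|sed -n 2p; python3 -c "
import cv2
a=cv2.imread('pics/wrist7.png')[70:320,270:520]
cv2.imwrite('pics/c8.png',cv2.resize(a,None,fx=2.4,fy=2.4,interpolation=cv2.INTER_CUBIC))"
```

```text
8.0167 [0.55039647 0.18703994 0.02172468] [-0.0028956  -0.60237896  0.79819582  0.00382638] 0.6471679463927907 [-15.34992799   4.52419965  16.02135628] [0.19746815 0.17635071 1.85456219 0.00486826 1.11922355 2.04394402]
t 8.0667 stage tcp mm [-17.3  35.3] z 0.0217 toolyaw 164.080956471796 yaw_s-equivalent -15.919043528204014 tilt [-0.0092  0.0025 -1.    ] F stage [-15.78  -0.65  16.33] grip 0.6528252542388725
```

View pics/c8.png

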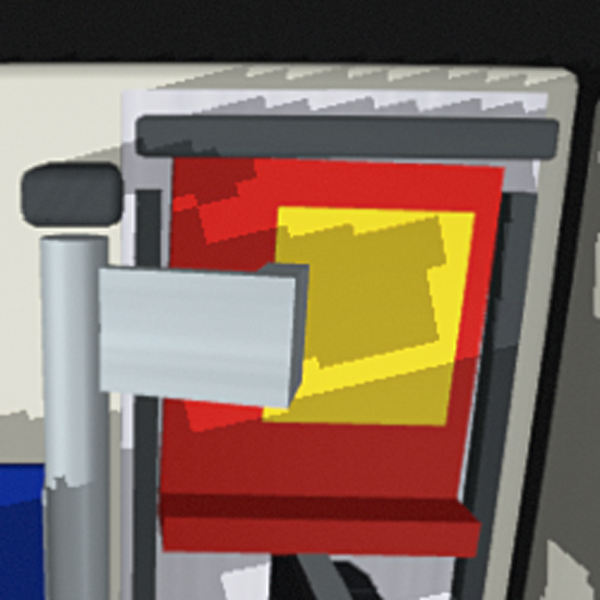

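```bash
python3 - <<'E'
from h import *;from st import stg
f=dict(np.load('pics/wrist7.npz'));T=f["T"]
g=lambda p:np.array(p,float)/2.4+[270,70]
for n,p,z in[('stopL',(140,157),.032),('stopR',(555,159),.032),('hFL',(175,157),.028),('hFR',(503,167),.028),('lipL',(164,551),.038),('lipR',(475,556),.038),('yFL',(279,206),.028),('yFR',(474,212),.028),('yRL',(265,420),.028),('yRR',(446,425),.028),('railLf',(137,190),.027),('railLr',(135,585),.027)]:
    print(n,np.round(stg(onz(f,g(p)[None],T,z)[0]),1))
E
```

```text
stopL [54.9 30.8]
stopR [ 55.1 -30.4]
hFL [54.9 25.4]
hFR [ 53.7 -24.5]
lipL [-5.  26.6]
lipR [ -6.2 -23.2]
yFL [47.7  9.4]
yFR [ 47.  -20.7]
yRL [13.5  9.9]
yRR [ 12.6 -20. ]
railLf [50. 31.]
railLr [-16.9  30.8]
```

Emit:
carry_out([
  [[0,0,0,0.04,0,0,0.3],[0,0,0,0.04,0,0,0.3],[0,0,0,0,0,0,0.3],[0,0,0,0,0,0,0.3]],
])

```text
time: 8.4
tool_pos: [0.5505, 0.1852, 0.0217]
tool_rot: [-0.001, -0.602, 0.799, 0.004]
contact_force: [-12.0, 9.1, 12.4]
gripper_width: 0.649
```

```bash
python3 snap.py 8 wrist; python3 st.py|sed -n 2p; python3 -c "
import cv2
a=cv2.imread('pics/wrist8.png')[70:320,270:520]
cv2.imwrite('pics/c9.png',cv2.resize(a,None,fx=2.4,fy=2.4,interpolation=cv2.INTER_CUBIC))"
```

```text
8.4 [0.5505223  0.18519263 0.02173167] [-7.10127963e-04 -6.01616043e-01  7.98774662e-01  4.08307699e-03] 0.6494967709424344 [-11.96340263   9.13798587  12.39759045] [0.19314325 0.17295949 1.85843171 0.00748815 1.11505954 2.04036552]
t 8.45 stage tcp mm [-16.6  33.6] z 0.0217 toolyaw 163.9764554568664 yaw_s-equivalent -16.023544543133596 tilt [-0.0061  0.0056 -1.    ] F stage [-13.15   6.04  13.09] grip 0.647705580454906
```

View pics/c9.png

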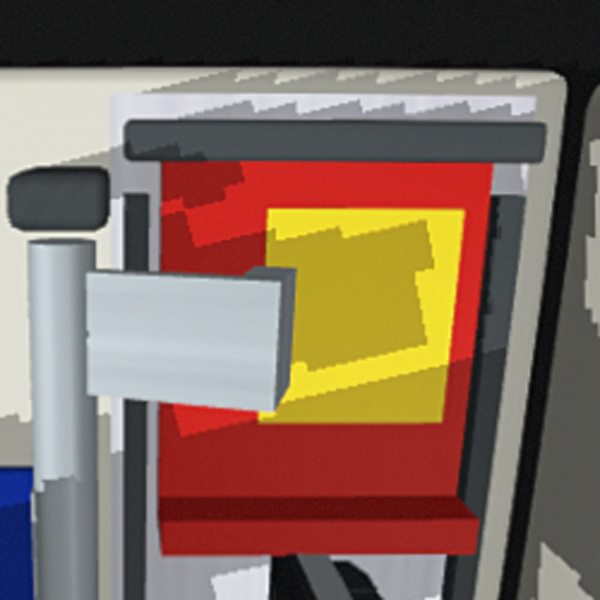

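Emit:
carry_out([
  [[0,0,0,-0.01,0,0,0.3],[0,0,0,0,0.15,0,0.3],[0,0,0,0,0.1,0,0.3],[0,0,0,0,0,0,0.3],[0,0,0,0,0,0,0.3]],
])

```text
time: 8.87
tool_pos: [0.5454, 0.1861, 0.0228]
tool_rot: [0.002, -0.602, 0.798, -0.001]
contact_force: [1.6, 0.9, 4.9]
gripper_width: 0.645
```

```bash
python3 snap.py 9 wrist; python3 st.py|sed -n 2p; python3 -c "
import cv2
a=cv2.imread('pics/wrist9.png')[50:320,250:520]
cv2.imwrite('pics/c10.png',cv2.resize(a,None,fx=2.2,fy=2.2,interpolation=cv2.INTER_CUBIC))"
```

```text
8.8667 [0.54536221 0.18605493 0.02275935] [ 0.0023608  -0.60225735  0.79829809 -0.00081623] 0.6446803933875379 [1.59029155 0.93263328 4.90811644] [1.99370920e-01 1.56157804e-01 1.87551094e+00 6.36517656e-04
 1.10496062e+00 2.04802279e+00]
t 8.9167 stage tcp mm [-21.8  33. ] z 0.0227 toolyaw 164.06047117267786 yaw_s-equivalent -15.939528827322135 tilt [ 0.0046  0.0016 -1.    ] F stage [-0.51  1.68  5.93] grip 0.6509216570463334
```

View pics/c10.png

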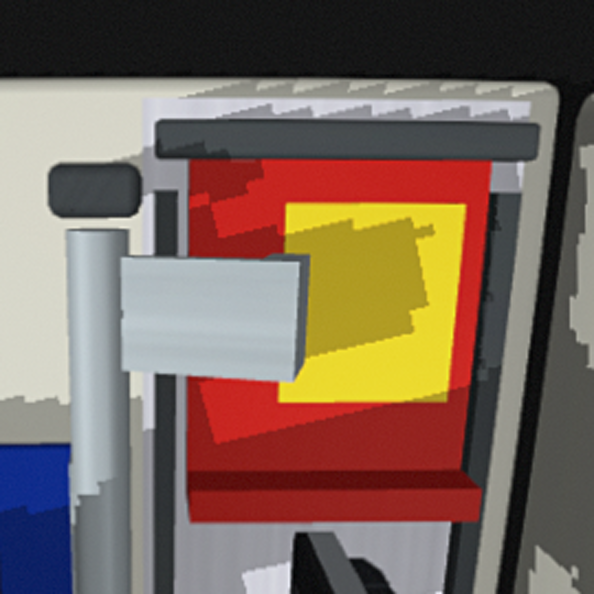

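Emit:
carry_out([
  [[0,0,0,0,0,-0.03,0.3],[0,0,0,0,0,-0.03,0.3],[0,0,0,0,0,-0.03,0.3],[0,0,0,0,0,-0.03,0.3],[0,0,0,0,0,-0.03,0.3],[0,0,0,0,0,-0.03,0.3],[0,0,0,0,0,-0.05,0.3],[0,0,0,0,0,-0.05,0.3]],
])

```text
time: 9.58
tool_pos: [0.5421, 0.185, 0.0313]
tool_rot: [-0.001, -0.602, 0.798, 0.0]
contact_force: [0.2, 0.2, -0.9]
gripper_width: 0.652
```

Emit:
carry_out([
  [[0,0,0,0,0,-0.2,0.3],[0,0,0,0,0,-0.4,0.3],[0,0,0,0,0,-0.6,0.3],[0,0,0,0,0,-0.8,0.3],[0,0,0,0,0,-0.8,0.3],[0,0,0,0,0,-0.6,0.3],[0,0,0,0,0,0,0.3],[0,0,0,0,0,0,0.3]],
])

```text
time: 10.25
tool_pos: [0.5445, 0.1856, 0.1711]
tool_rot: [0.002, -0.602, 0.798, -0.001]
contact_force: [0.5, -0.7, 0.2]
gripper_width: 0.65
```

```bash
python3 snap.py 10 wrist side; python3 st.py|sed -n 2p; python3 -c "
import cv2
a=cv2.imread('pics/side10.png')[150:300,170:370]
cv2.imwrite('pics/c11.png',cv2.resize(a,None,fx=4,fy=4,interpolation=cv2.INTER_CUBIC))
a=cv2.imread('pics/wrist10.png')[160:380,220:420]
cv2.imwrite('pics/c12.png',cv2.resize(a,None,fx=2.7,fy=2.7,interpolation=cv2.INTER_CUBIC))"
```

```text
10.3 [0.5432902  0.18529701 0.16884817] [ 3.21825759e-04 -6.02315061e-01  7.98258372e-01 -1.88406514e-04] 0.6490520959990158 [-0.45138074 -0.25697473 -0.4464603 ] [ 1.99096071e-01 -2.19602046e-02  1.79446478e+00 -6.26184778e-05
  1.36834477e+00  2.04790501e+00]
t 10.35 stage tcp mm [-24.3  31.4] z 0.1674 toolyaw 164.07364875802642 yaw_s-equivalent -15.926351241973563 tilt [-1.7e-03 -4.0e-04 -1.0e+00] F stage [-0.41 -0.32  0.06] grip 0.6526905873951688
```

View pics/wrist10.png

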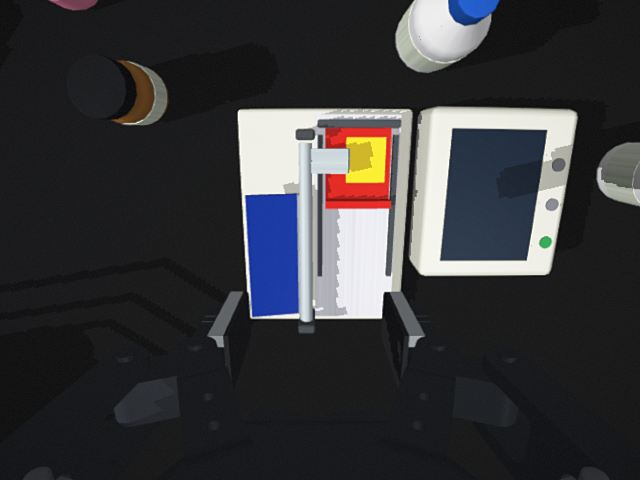

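View pics/c11.png

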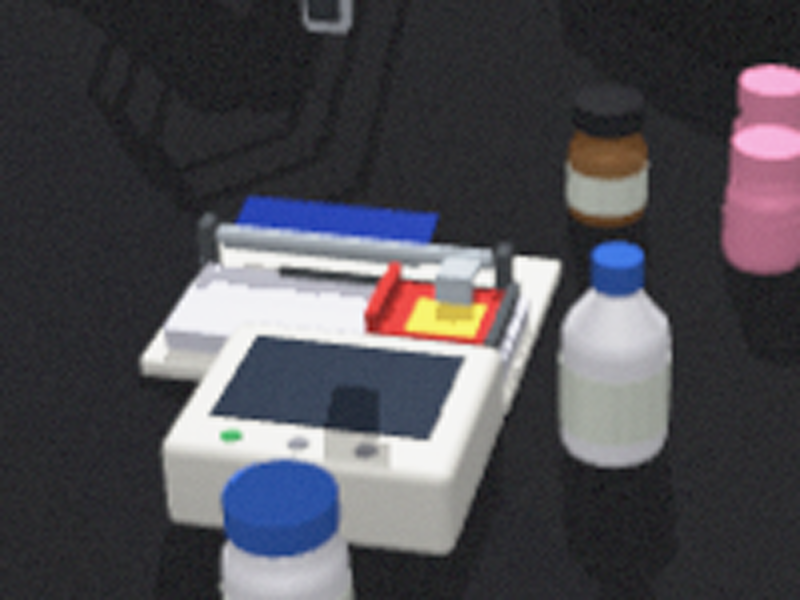

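View pics/c12.png

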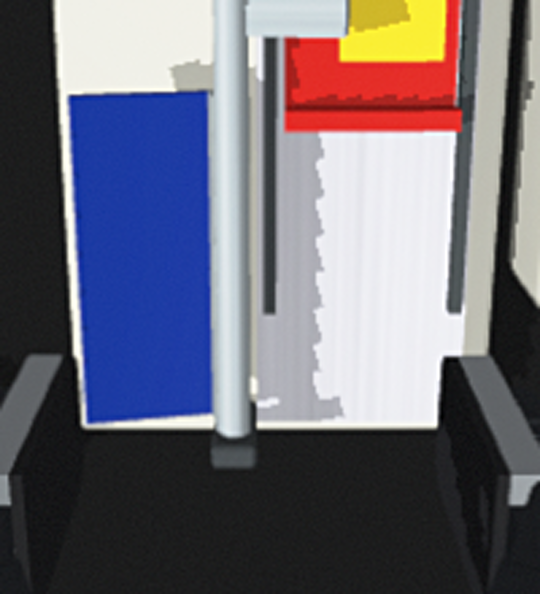

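```bash
python3 - <<'E'
from h import *;from st import stg
f=dict(np.load('pics/wrist10.npz'));T=f["T"];zm=f["z_map"]
for u,v in[(255,240),(270,240),(285,240),(335,160),(340,135),(380,135),(380,190),(340,190)]:
    o,d=ray(f,[(u,v)],T);p=o+d[0]*np.median(zm[v-1:v+2,u-1:u+2]);print((u,v),np.round(stg(p),1),(p[2]*1e3).round(1))
b=f["frame"][:,:,::-1].copy();hsv=cv2.cvtColor(b,cv2.COLOR_BGR2HSV)
red=((hsv[...,0]<8)|(hsv[...,0]>172))&(hsv[...,1]>150)&(hsv[...,2]>80)
for u in(330,338,375,388):
    vs=np.where(red[100:230,u])[0]+100;print(u,np.round(stg(onz(f,[(u,vs[0]-.5)],T,.028)[0]),1),np.round(stg(onz(f,[(u,vs[-1]+.5)],T,.038)[0]),1))
# stop face edge (dark above red) check
for u in(322,398):print(u,[int(x) for x in b[118:134,u].mean(1)])
print(np.round(stg(onz(f,[(360,127)],T,.032)[0]),1))
E
```

```text
(255, 240) [-31.5  81.2] 33.8
(270, 240) [-32.1  69.4] 31.8
(285, 240) [-32.7  57.5] 29.6
(335, 160) [31.7 18.4] 42.0
(340, 135) [49.4 14.1] 28.1
(380, 135) [ 49.5 -16. ] 28.9
(380, 190) [  7.7 -18. ] 28.1
(340, 190) [ 7.7 13.5] 28.0
330 [54.9 21.7] [-5.1 21.6]
338 [54.9 15.7] [-4.3 15.4]
375 [ 55.  -12.1] [ -4.3 -13. ]
388 [ 55. -22.] [ -4.3 -23. ]
322 [232, 155, 86, 87, 90, 93, 91, 75, 57, 99, 164, 182, 180, 179, 181, 181]
398 [179, 130, 76, 84, 89, 88, 88, 87, 81, 97, 145, 176, 175, 177, 176, 176]
[55.2 -0.4]
```

```bash
python3 -c "
from plant import ticket,state
print(ticket.job_done(),state()['time'])"
```

```text
the job is handed in; nothing more can be done
the job is handed in; nothing more can be done
```

The red sample holder is home against the end stop and the jaw has clamped it. I handed the job in at about 10.5 s on the robot's clock.

**What I did:** one fingertip pressed the blue paddle fully down; it measured level at 26 mm. The other finger pushed the holder 55 mm under the raised jaw. The holder reached the stop turned by about 1.4°, with its left corner touching first and about 1.2 mm short on the right. I straightened it with a small sideways drag while the paddle was still down. Then I backed off 5 mm, let the paddle up slowly and lifted clear.

**Last checks:**
- **Holder position:** the front edge is at x = 54.9 to 55.0 mm all across its width, and the stop face measured 55.2 mm. The top is level at about 28 mm, with one point reading 28.9 mm.
- **Clamp:** the paddle's slope gives a clip angle of about 0.16 rad, which matches the jaw resting on the holder.
- **Robot clear:** the gripper is about 0.17 m up and the force on it is near zero. The highest force readings, taken between moves, were about 16 N each along and across the push.
- **Bottle and jars:** I saw no sign that they had moved, and the robot stayed well away from them. I did not measure their positions again.

No final check failed. The only one that disagreed along the way was the early push, where the force showed the holder had stopped but the picture showed it turned; the drag fixed that.

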